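Crank the bench clamp shut

ROBOT

A 6-joint arm with a two-finger parallel gripper is mounted at the origin on the work surface. World frame = base frame: x ahead of the robot, y to its left, z up, the work surface at z = 0. Lengths are in m, angles in degrees, forces in N, time in s.
With the tool pointing down it reaches from about 0.375 to 0.75 m from the base axis. Payload 9 kg.
Tool frame: the origin (TCP) lies where the fingers leave the gripper's body, on its centre line; the fingertips stand 73 mm ahead of it and the grasp point (between the pads) lies 54 mm ahead of it (robot.tip_reach is the distance from the TCP to the fingertips, in m); z points along the fingers, y is the line along which they close (so a half turn about z gives the same grasp; the last joint's range is limited). The gripper opens to 85 mm and grips with 20 to 120 N. Pads are 22 mm wide; open, the fingers measure 114 mm over their backs; the gripper's body (76 mm by 85 mm) begins 54 mm behind the grasp point. The pads swing forward as they close: fully open they stand 13 mm farther back than shut.
Start: joints at [-87.416, 5.964, 5.575, 89.605, 0, 77.527], TCP at [0.156, -0.579, 0.304] pointing down, gripper open.
Joint ranges: [-171.21, 171.21], [-48.23, 106.86], [-62.78, 66.21], [-105.2, 120.99], [-86.42, 89.51], [-180, 180]. Speed limits (degrees/s): [127.2, 127.2, 147.25, 180, 180, 180].

INTERFACE

Orientations are given as [roll, pitch, yaw] about the fixed x, y, z axes, in that order (R = Rz(yaw) Ry(pitch) Rx(roll)).
In Python, from plant import robot gives the robot as it stands. Calls block until the motion is done:
- robot.move_pose(position, orientation): joint-space move of the TCP to a pose.
- robot.line_to(position, vel=0.15, rotation=None, guard=None): straight line of the TCP; rotation=None keeps the orientation; vel is the mean speed in m/s. With guard (N) it stops when the force on the tool has changed by that much, and returns True; else False.
- robot.goto_joints(angles): joint-space move.
- robot.set_gripper(opening): finger opening in m; the grip force is fixed at half the most; returns when the fingers have stopped.
- robot.pause(seconds).
- robot.ik(position, orientation): joint angles nearest the present ones, or None.
- robot.observe(): the state.
- robot.grab_frame(name): name is "side" or "top" or "wrist"; returns the picture (480x640x3 uint8, blue, green, red); there is no depth.
- robot.get_calibration(name): a dict with "vertical_fov" (degrees; the focal length in pixels is half the picture's height over the tangent of half this angle, whatever the lens; pixels are square), "cx", "cy" (the principal point, pixels), "rvec" (rotation vector, rad) and "tvec" (3), from world to camera coordinates, as OpenCV has them. Camera axes: x right, y down, z forward; pixel columns grow to the right and rows downward; lengths in m; the calibration is good to about 2 mm. A picture is of the moment at which its call begins: read the wrist's pose just before it. get_calibration takes no time and is no camera call; for the wrist camera it gives the pose at the moment of the call.
A pose or a line that the arm cannot do raises robot.IKError and nothing moves.
- robot.job_done(): hands the job in; it is judged then, once.
The state is a dict: "time": time; "q": joint angles; "qvel": joint speeds; "joint_torque": joint torques, N m; "tool_pos": TCP position; "tcp_rot": TCP orientation; "ft_force": force on the tool from outside, world axes, zero at the start; "torque": the same for the moment, N m; "gripper_width": finger opening in m; "gripper_force": force on a finger pad.
Only numpy, scipy, OpenCV 4.12 (cv2) and the standard library are available. Lean on these libraries where they do the work, as an engineer would, in place of code of your own. Each camera call takes 0.05 s, during which the arm holds its last target. There are 200 camera calls.

TASK

Take the loose crank out of its wooden stand and seat it fully home in the hidden square drive of the bench clamp, feeling gently for the angle at which it drops in. Then turn it clockwise until the clamp grips the wooden block and the yellow sprung pad is pushed in about half-way, never all the way, and leave the crank in place. Do not force anything, and leave the awl, the jar and the bone folder where they are.

Things in the scene. Friction and masses are not known exactly. Their poses are not given: they have to be found in the camera images.
- drive_mouth (a point): Centre of the round steel funnel mouth on top of the blue gear housing of a bench clamp fixed to the table, 70 mm above the table. The mouth is 42 mm wide and narrows over its first 12 mm to a plain upright bore 27.2 mm wide, which leads to the hidden drive eye. Axes: the clamp's, z up, jaws towards -y.
- eye_rim (a point): Point on the same upright axis, 30 mm below drive_mouth, where the hidden square eye begins (19.4 mm wide, 22 mm deep). The eye's own angle is random and not measured (these axes are the clamp's). It takes the crank's foot at four angles a quarter turn apart, within about 0.08 rad; at other angles the foot stops on the rim here. Pressed hard, the foot drags the eye round.
- clamp: The clamp; origin on the table, 70 mm under drive_mouth, same axes. Gear housing 80 x 80 mm, 58 mm high, round the drive; base plate 90 mm wide (x), from 40 mm on the +y side to 205 mm on the -y side; jaws up to 56 mm high.
- crank_hub (a point): Loose steel crank (0.33 kg, balanced on its shaft) upright in its stand: centre of its level bar (14 mm wide and high) above the shaft, 92 mm above the foot's end. x runs along the bar to the handle at +80 mm, z up; a 28 mm ball ends the bar at -50 mm. Neck 13 mm, lower shaft 24 mm round; foot 18 mm square, 24 mm long, sides along x and y, tip tapered. Carry it by the bar here.
- crank_handle (a point): Centre of the crank's red upright handle, a sleeve 22 mm wide and 54 mm high that spins freely on its pin, 80 mm from the shaft's axis along the crank's x; its centre is 37 mm above the bar's centre. Gripped here, the crank can be led round in a circle without turning the hand.
- crank_foot (a point): Centre of the end of the crank's square foot, on the shaft's axis, 92 mm below crank_hub; axes as crank_hub. Fully home it is 52 mm below drive_mouth.
- stand: Wooden stand fixed to the table (foot plate 100 x 100 mm, round post about 65 mm wide, 48 mm high) with an upright round hole 30 mm wide in which the crank stands, foot 6 mm above the table. Origin on the table under the hole.
- block_mid (a point): Centre of the loose beech burnishing block (100 x 40 x 36 mm, 0.15 kg, grooved top) lying in the clamp between the yellow pad and the fixed jaw, its 40 mm across the jaws, with 8 mm play in all.
- pad (a joint): How far the yellow sprung pad of the moving jaw is pushed in, m: 0 free, 0.008 all the way in (bottomed). Spring 1100 N/m; about half-way is 0.004. The pad is 10 mm thick and the jaw behind it green, with two orange plungers showing in the 8 mm gap between them.
- jaw (a joint): How far the green moving jaw has closed, m: 0 fully open, about 0.008 when the pad begins to press the block, 0.012 when it is half in. The eye first turns through 0 to 1.2 rad of stiff free play (0.08 N m), then drives the jaw (0.11 to 0.18 N m), 12 mm per rad clockwise seen from above; anticlockwise is a hard stop. The jaw stays where it is left.
- awl_mid (a point): An orange-handled awl 170 mm long lying on the table; not to be moved.
- jar_mid (a point): A small amber jar, 56 mm wide and 70 mm high, on the table; not to be moved.
- folder_mid (a point): A flat ivory-coloured bone folder (150 x 22 x 7 mm) on the table; not to be moved.
- crank: The crank as one body; origin at the end of its foot, axes as crank_hub.
There are look-alikes about, which are no part of the job. What is meant by the crank is not blue, and is the larger of those in its own colour.

How it is judged (in metres and radians):
On the way, in this order (a step that is already met when the one before it is completed fails the run):
1. the crank's foot is fully home in the drive eye (z of crank_foot in the frame of drive_mouth below -0.047 m and horizontal distance between crank_foot and drive_mouth below 0.004 m), for 0.2 s.
2. the pad grips the block and is pushed in about half-way (value of joint pad between 0.0025 and 0.006 m and contact force between clamp and block above 2 N), for 0.2 s.
At the end, for the whole second after the job is handed in: The crank stands in the clamp's drive, its foot at least 47 mm below the mouth (fully home is 52) and within 4 mm of its axis, at rest; the yellow pad is pushed in 2.5 to 6 mm by the block (all of step 1 and value of joint pad between 0.0025 and 0.006 m and linear speed of crank below 0.02 m/s); the robot touches nothing.
It fails at once if the crank is forced against the clamp with more than 50 N (contact force between crank and clamp above 50 N).
It fails at once if the pad is pushed all the way in (over 7.2 mm) (value of joint pad above 0.0072 m).
It fails at once if the awl, the jar or the bone folder is moved by more than 30 mm (distance of any of awl_mid, jar_mid, folder_mid from where it was at the start of the episode above 0.03 m).
It also fails if it takes over 72 s, if anything falls off the work surface, if the arm or the gripper's body presses on something with over 40 N, if the wrist force passes 120 N, or if a joint passes its speed limit or range.

## Working session

There is one attempt and no reset: what is moved stays moved. The work goes in short steps, each a Python script; the robot and the scene stay as the last script left them, time stands still between calls to the robot, and variables do not carry over. Pictures are saved under pics/ and viewed, at most 10 in all, crops included, and the job is handed in when it is done.

```bash
mkdir -p pics; ls; python3 - <<'E'
from plant import robot
import cv2
for n in("top","side"):
    im=robot.grab_frame(n); cv2.imwrite(f"pics/{n}0.png",im)
    c=robot.get_calibration(n); print(n,c)
o=robot.observe(); print(o)
E
```

```text
pics
top {'vertical_fov': 56.071167332266185, 'cx': 325.28181979434, 'cy': 239.41102492216427, 'rvec': array([ 2.14077089, -2.20285954,  0.06245643]), 'tvec': array([0.00389209, 0.54442824, 0.98495592])}
side {'vertical_fov': 53.14873181604069, 'cx': 306.48472449853466, 'cy': 238.68115610807078, 'rvec': array([ 0.40942263, -2.74050731,  1.20586313]), 'tvec': array([0.47906553, 0.2008615 , 1.19124442])}
{'time': 0.1, 'q': array([-8.74165056e+01,  5.99513694e+00,  5.53278258e+00,  8.96055556e+01,
       -7.61145176e-04,  7.75284507e+01]), 'qvel': array([-0.06862625, -0.14803732,  0.08574066,  0.01305524, -0.00463656,
        0.02852657]), 'joint_torque': array([ 6.18478720e-03, -5.58202994e+01,  5.04722679e+01,  1.28247598e-02,
       -3.80638676e-04, -7.17560624e-06]), 'tool_pos': array([ 0.1558621 , -0.57918197,  0.30321283]), 'tcp_rot': array([-1.79933528e+02, -1.39222983e-02,  1.50550360e+01]), 'ft_force': array([ 0.88859855, -0.25008631, -0.16009006]), 'torque': array([-0.01807062,  0.01694694,  0.0395877 ]), 'gripper_force': 0.0, 'gripper_width': 0.08536801514871836}
```

View pics/top0.png

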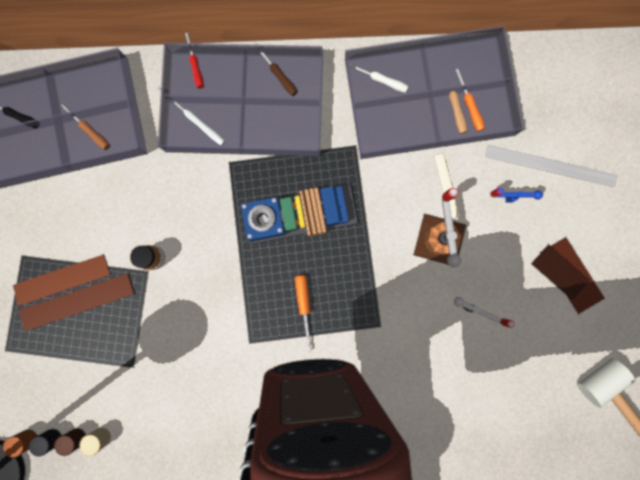

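View pics/side0.png

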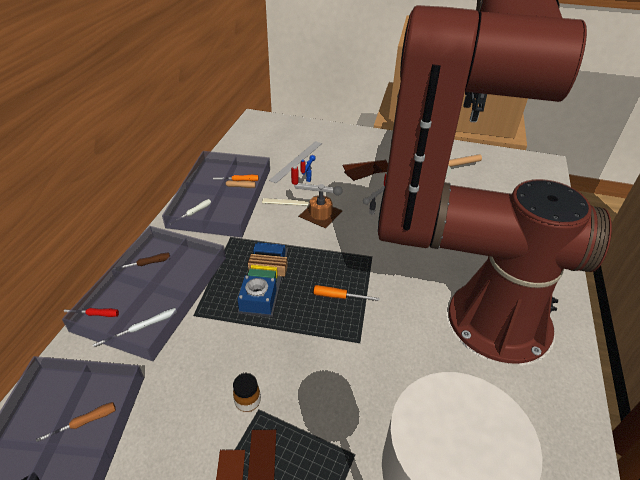

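Top view: three crank-like things. One is steel with a red handle, in the stand at (440,235), with its handle at (449,195) and ball at (454,260). A smaller steel one lies at (485,313), and a blue one is at (517,193). The one in the stand fits: not blue, and the larger of the steel ones. The clamp funnel is at (263,217), with jaws to the right (-y).

```bash
cat > h.py <<'E'
from plant import robot
import cv2, numpy as np
def cam(c):
    f=240/np.tan(np.radians(c["vertical_fov"])/2)
    R=cv2.Rodrigues(np.array(c["rvec"],float))[0]; t=np.array(c["tvec"],float).ravel()
    return f,R,t
def ray(c,px):
    f,R,t=cam(c); d=R.T@np.array([(px[0]-c["cx"])/f,(px[1]-c["cy"])/f,1]); return -R.T@t,d
def onz(c,px,z):
    o,d=ray(c,px); return o+d*(z-o[2])/d[2]
def proj(c,P):
    f,R,t=cam(c); q=R@np.array(P,float)+t; return np.array([c["cx"]+f*q[0]/q[2],c["cy"]+f*q[1]/q[2]])
def cross(rays):
    A=np.zeros((3,3));b=np.zeros(3)
    for o,d in rays:
        d=d/np.linalg.norm(d);M=np.eye(3)-np.outer(d,d);A+=M;b+=M@o
    return np.linalg.solve(A,b)
E
python3 - <<'E'
from h import *
t=cv2.imread("pics/top0.png");s=cv2.imread("pics/side0.png")
a=cv2.resize(t[140:340,400:600],(600,600),interpolation=cv2.INTER_CUBIC)[:, :400] if 0 else cv2.resize(t[150:350,400:533],(400,600),interpolation=cv2.INTER_CUBIC)
b=cv2.resize(s[135:235,270:403],(400,300),interpolation=cv2.INTER_CUBIC)
d=cv2.resize(t[165:265,230:363],(400,300),interpolation=cv2.INTER_CUBIC)
cv2.imwrite("pics/crop1.png",np.hstack([a,np.vstack([b,d])]))
c=robot.get_calibration("top")
for n,p,z in[("mouth",(263,217),.07),("handletop",(449,195),.162),("ball",(454,260),.098),("hub?",(451,228),.098),("jar",(145,257),.07),("awl",(303,310),.01)]: print(n,onz(c,p,z).round(4))
E
```

```text
mouth [0.5925 0.1192 0.07  ]
handletop [ 0.6119 -0.2545  0.162 ]
ball [ 0.4884 -0.2747  0.098 ]
hub? [ 0.5542 -0.2718  0.098 ]
jar [0.5142 0.3733 0.07  ]
awl [0.3887 0.0427 0.01  ]
```

View pics/crop1.png

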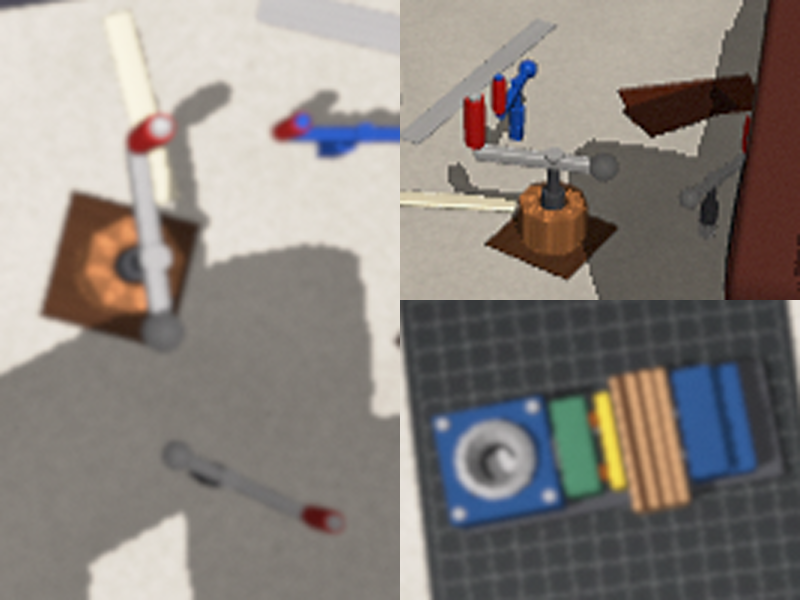

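The crop confirms it: the tall steel crank with a red handle stands in the wooden stand, hub at top px ≈(450.7,236), and the small steel one lies on the table. The funnel centre is at ≈(261.6,218.3). Next I refine both with the wrist camera.

```bash
python3 - <<'E'
from h import *
for n,p,yaw in[("crank",[.50,-.27,.36],189),("clamp",[.55,.12,.36],189)]:
    robot.move_pose(p,[180,0,yaw])
    c=robot.get_calibration("wrist"); im=robot.grab_frame("wrist"); cv2.imwrite(f"pics/w_{n}.png",im)
    np.save(f"c_{n}.npy",c,allow_pickle=True)
    o=robot.observe(); f,R,t=cam(c); print(n,o["time"],o["q"].round(1),o["tool_pos"].round(4),o["tcp_rot"].round(2),"cam",(-R.T@t).round(3),(R[2]).round(3))
a=np.hstack([cv2.resize(cv2.imread(f"pics/w_{n}.png"),(400,300),interpolation=cv2.INTER_AREA) for n in("crank","clamp")])
cv2.imwrite("pics/w2.png",a)
E
```

```text
crank 2.075 [-41.6   1.6   6.9  95.3  -0.  -50.5] [ 0.4997 -0.2705  0.3598] [ 1.7999e+02 -1.0000e-02 -1.7109e+02] cam [ 0.43  -0.281  0.429] [ 0.276  0.043 -0.96 ]
clamp 3.5833 [ -1.1   0.7   5.9  95.3  -0.  -10. ] [0.5503 0.1189 0.3599] [-1.7999e+02 -1.0000e-02 -1.7109e+02] cam [0.48  0.109 0.429] [ 0.276  0.042 -0.96 ]
```

View pics/w2.png

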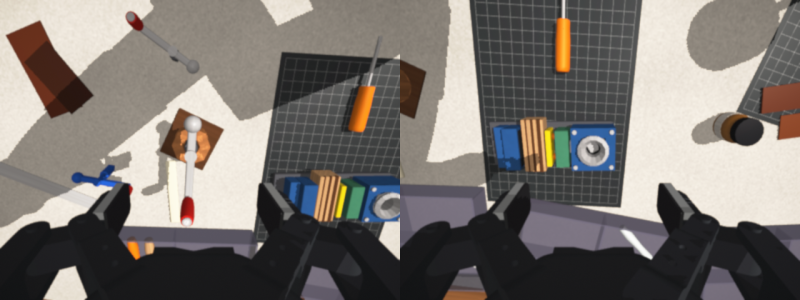

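Left panel: crank ball at (192,124), hub near (190,148), red handle at (187,208). Right panel: funnel at (594,150), green jaw at (562,147), yellow pad at (549,148), block at (533,146). Next, enlarged crops with projected overlays.

```bash
cat > ov.py <<'E'
from h import *
def fit():
    cc=np.load("c_clamp.npy",allow_pickle=True).item(); ck=np.load("c_crank.npy",allow_pickle=True).item()
    return cc,ck
E
python3 - <<'E'
from ov import *
cc,ck=fit()
a=cv2.imread("pics/w_clamp.png"); k=cv2.imread("pics/w_crank.png")
# funnel: outer ring by non-blue hole inside blue housing
hsv=cv2.cvtColor(a,cv2.COLOR_BGR2HSV)
blue=cv2.inRange(hsv,(95,90,40),(125,255,255)); roi=np.zeros_like(blue); roi[180:290,262:365]=255
blue&=roi
cs,_=cv2.findContours(blue,cv2.RETR_EXTERNAL,cv2.CHAIN_APPROX_NONE); h=max(cs,key=cv2.contourArea)
r=cv2.minAreaRect(h); print("housing",r)
bx=np.array([onz(cc,p,.058) for p in cv2.boxPoints(r)]); print(bx[:,:2].round(4),"ctr",bx.mean(0).round(4))
fill=np.zeros_like(blue); cv2.drawContours(fill,[h],-1,255,-1)
hole=fill&~blue; hole=cv2.morphologyEx(hole,cv2.MORPH_OPEN,np.ones((7,7)))
cs,_=cv2.findContours(hole,cv2.RETR_EXTERNAL,cv2.CHAIN_APPROX_NONE); hh=max(cs,key=cv2.contourArea)
e=cv2.fitEllipse(hh); print("funnel",e,onz(cc,e[0],.07).round(4))
# crank: red handle, dark ball
hk=cv2.cvtColor(k,cv2.COLOR_BGR2HSV)
red=cv2.inRange(hk,(0,130,60),(8,255,255))|cv2.inRange(hk,(172,130,60),(180,255,255))
red[:, :270]=0; red[:, 330:]=0; red[:280]=0;red[390:]=0
ys,xs=np.nonzero(red); print("red",xs.min(),xs.max(),ys.min(),ys.max(),xs.mean(),ys.mean(), onz(ck,(xs.mean(),ys.mean()),.135).round(4))
M=onz(cc,e[0],.07)
S=5
A=cv2.resize(a[180:300,270:350],(400,600),interpolation=cv2.INTER_CUBIC)
for z,rad in((.07,.021),(.058,.0136)):
    for t in np.linspace(0,2*np.pi,40):
        p=proj(cc,[M[0]+rad*np.cos(t),M[1]+rad*np.sin(t),z]); cv2.circle(A,tuple(int(v) for v in ((p-[270,180])*S+2)),1,(0,255,255),-1)
B=cv2.resize(k[170:370,240:373],(400,600),interpolation=cv2.INTER_CUBIC)
cv2.imwrite("pics/crop2.png",np.hstack([A,B]))
E
```

```text
housing ((308.5, 235.5), (75.0, 73.0), 90.0)
[[0.5508 0.0779]
 [0.5385 0.1566]
 [0.625  0.1727]
 [0.6382 0.0889]] ctr [0.5881 0.124  0.058 ]
funnel ((308.59381103515625, 240.97540283203125), (48.89051055908203, 51.68743133544922), 89.7942886352539) [0.5895 0.1244 0.07  ]
red 289 309 315 355 299.67449139280126 334.29890453834116 [ 0.6143 -0.2619  0.135 ]
```

View pics/crop2.png

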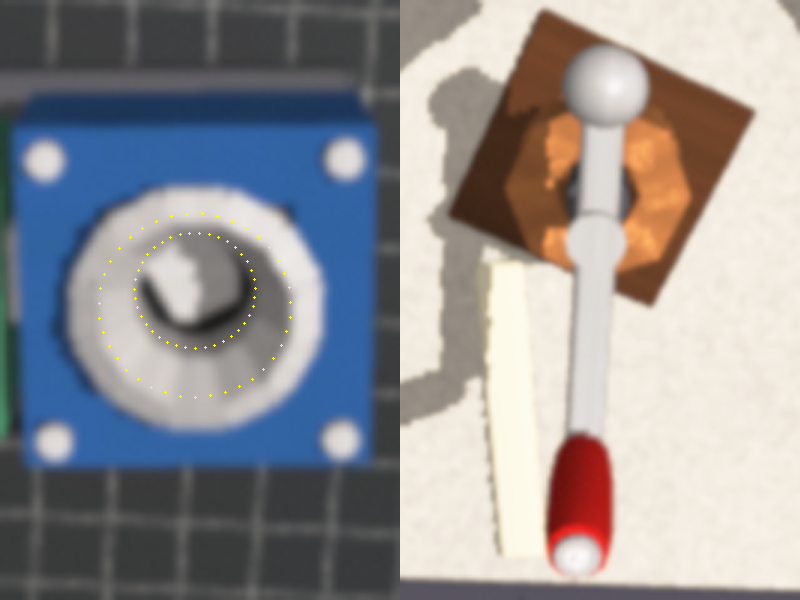

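```bash
python3 - <<'E'
from ov import *
cc,ck=fit(); ct=robot.get_calibration("top"); cs=robot.get_calibration("side")
print("screws",onz(cc,(309.2,239.8),.058).round(4))
w=np.array([(45,160),(345,158),(341,440),(54,440)])/5+[270,180]-.4
W=np.array([onz(cc,p,.058) for p in w]); print(W[:,:2].round(4))
d=(W[1]-W[0]+W[2]-W[3]); print("clamp +y dir angle",np.degrees(np.arctan2(d[1],d[0])))
print("top",onz(ct,(261.6,218.3),.07).round(4),"side",onz(cs,(257.3,289),.07).round(4))
hub=onz(ck,(305.2,250.7),.105);ball=onz(ck,(308.5,198.3),.098);ht=onz(ck,(299.2,354.3),.162)
print(hub.round(4),ball.round(4),ht.round(4)); d=ht-ball;print("len",np.hypot(*d[:2]),"yaw",np.degrees(np.arctan2(d[1],d[0])),"hub pred",(ball+d*50/130).round(4))
print("top hub",onz(ct,(450.7,236),.105).round(4),"top ball",onz(ct,(400+162/3,150+330/3),.098).round(4),"top h",onz(ct,(400+157/3,150+127/3),.162).round(4))
E
```

```text
screws [0.5916 0.1254 0.058 ]
[[0.5647 0.087 ]
 [0.554  0.1523]
 [0.6197 0.1633]
 [0.63   0.0976]]
clamp +y dir angle 99.12052763702683
top [0.5897 0.1222 0.07  ] side [0.5845 0.1378 0.07  ]
[ 0.5388 -0.2684  0.105 ] [ 0.4875 -0.273   0.098 ] [ 0.6177 -0.261   0.162 ]
len 0.130791101934839 yaw 5.262463829058859 hub pred [ 0.5376 -0.2684  0.1226]
top hub [ 0.5372 -0.2686  0.105 ] top ball [ 0.4884 -0.2747  0.098 ] top h [ 0.6169 -0.2611  0.162 ]
```

```bash
python3 - <<'E'
from h import *
H=np.array([.538,-.2685]); yaw=185.4
robot.move_pose([*H,.25],[180,0,yaw])
print(robot.line_to([*H,.152],vel=.1,guard=8))
robot.set_gripper(0.0)
o=robot.observe(); print(o["time"],o["gripper_width"],o["gripper_force"],o["ft_force"].round(2),o["tool_pos"].round(4),o["q"].round(1))
robot.line_to([*H,.20],vel=.08)
o=robot.observe(); print(o["time"],o["gripper_width"],o["ft_force"].round(2),o["torque"].round(3),o["tool_pos"].round(4))
cv2.imwrite("pics/wl.png",robot.grab_frame("wrist"))
print(robot.line_to([*H,.262],vel=.12,guard=8))
cv2.imwrite("pics/sl.png",robot.grab_frame("side"))
cv2.imwrite("pics/lift.png",np.hstack([cv2.resize(cv2.imread("pics/wl.png"),(400,300)),cv2.resize(cv2.imread("pics/sl.png")[100:250,230:430],(400,300))]))
print(robot.observe()["ft_force"],robot.observe()["time"])
E
```

```text
False
6.8667 0.012841460570240814 58.89513373374939 [-0.61 -0.59  1.11] [ 0.5381 -0.2686  0.1522] [-39.    7.8  -8.3  73.9  -0.  -44.4]
7.6167 0.012526313838667022 [ 0.15  0.32 -3.34] [ 0.081 -0.003  0.009] [ 0.5379 -0.2684  0.1997]
False
[-0.07170186  0.59151872 -3.08265147] 8.3833
```

View pics/lift.png

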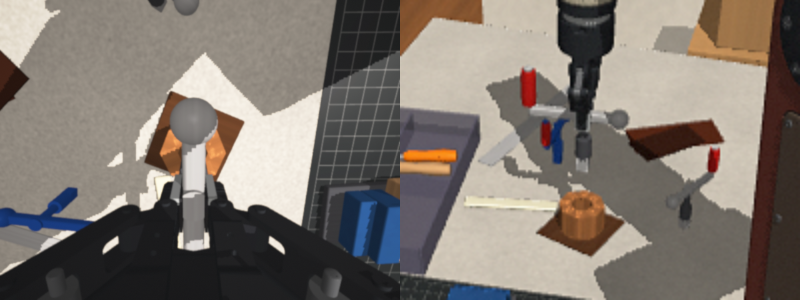

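The crank is held upright by the bar (width 12.5 mm, about 3.2 N), clear of the stand. Next, carry it over the mouth and feel downward.

```bash
python3 - <<'E'
from h import *
M=np.array([.5905,.124]); yaw=185.4
robot.move_pose([*M,.262],[180,0,yaw]); robot.pause(.2)
def s(m):
    o=robot.observe(); print(m,round(o["time"],2),o["ft_force"].round(2),o["torque"].round(3),o["tool_pos"].round(4),o["q"].round(0)[[0,5]])
s("above")
for z in(.217,.205,.196,.180):
    g=robot.line_to([*M,z],vel=.06 if z>.21 else .03,guard=4); s(g)
    if g: break
cv2.imwrite("pics/t1.png",robot.grab_frame("top"))
E
```

```text
above 10.05 [ 0.19  0.12 -3.34] [-0.004 -0.011 -0.096] [0.5907 0.123  0.262 ] [-1. -6.]
False 10.95 [ 0.04  0.74 -2.68] [-0.053 -0.022 -0.039] [0.5907 0.124  0.2174] [-1. -6.]
False 11.5 [ 0.22 -0.28 -3.77] [-0.004  0.002 -0.001] [0.5904 0.124  0.2048] [-1. -6.]
False 11.95 [ 0.82  0.85 -3.58] [ 0.188 -0.206  0.031] [0.5905 0.1241 0.1957] [-1. -6.]
True 12.36 [1.46 0.89 3.63] [ 0.119 -0.094  0.024] [0.5909 0.1241 0.1858] [-1. -6.]
```

```bash
python3 - <<'E'
from h import *
M=np.array([.5905,.124]); yaw=185.4; b=np.array([.1,.2])
for i in range(20):
    robot.line_to([*M,.1872],vel=.02,rotation=[180,0,yaw])
    F=robot.observe()["ft_force"]; M=M+np.clip(.0003*(F[:2]-b),-.0004,.0004)
    g=robot.line_to([*M,.178],vel=.03,guard=4.5); o=robot.observe()
    print(round(o["time"],2),round(yaw,1),g,F.round(1),o["ft_force"].round(1),M.round(4),o["tool_pos"][2].round(4))
    if o["tool_pos"][2]<.1825: break
    yaw+=5.5
E
```

```text
12.88 185.4 True [ 1.2  0.3 -1.7] [-0.4  0.1  6.1] [0.5908 0.124 ] 0.1857
13.36 190.9 True [ 0.5  0.1 -2.9] [-1.4 -0.5  5.1] [0.591 0.124] 0.1857
13.84 196.4 True [ 0.2  0.7 -2.7] [-0.2  1.1  5.3] [0.591  0.1241] 0.1856
14.32 201.9 True [ 0.9  0.8 -3.2] [-1.1  1.1  4.1] [0.5912 0.1243] 0.1854
14.82 207.4 True [ 0.4  0.9 -3.1] [0.2 0.4 3.2] [0.5913 0.1245] 0.1851
15.57 212.9 False [ 0.2  0.1 -3. ] [ 2.7  2.  -7.1] [0.5913 0.1245] 0.1773
```

```bash
python3 - <<'E'
from h import *
M=np.array([.5913,.1245]); yaw=212.9
print(robot.line_to([*M,.1642],vel=.03,guard=8))
def s(m):
    o=robot.observe(); print(m,round(o["time"],2),o["ft_force"].round(2),o["torque"].round(3),o["tool_pos"].round(4),o["tcp_rot"].round(1)[2]); return o
o=s("home")
for d in range(8,50,8):
    robot.line_to([*M,o["tool_pos"][2]],vel=.03,rotation=[180,0,yaw-d]); s(d)
cv2.imwrite("pics/w3.png",robot.grab_frame("wrist")); cv2.imwrite("pics/t3.png",robot.grab_frame("top"))
t=[cv2.resize(cv2.imread(f"pics/{n}.png")[175:255,235:355],(400,267),interpolation=cv2.INTER_CUBIC) for n in("top0","t3")]
w=cv2.resize(cv2.imread("pics/w3.png"),(400,534//2*1)); 
cv2.imwrite("pics/v3.png",np.vstack([np.hstack(t),np.hstack([w,w*0])]))
E
```

```text
True
home 15.8 [1.4  1.21 0.46] [ 0.227 -0.423  0.098] [0.5913 0.1248 0.1758] -147.1
8 16.09 [ 1.05  0.87 -2.25] [ 0.42  -0.306  0.021] [0.5913 0.1246 0.1757] -154.9
16 16.38 [ 1.48  1.41 -2.83] [ 0.495 -0.428 -0.051] [0.5913 0.1245 0.1757] -162.8
24 16.68 [ 2.01  1.81 -3.91] [ 0.54  -0.507  0.033] [0.5913 0.1245 0.1756] -170.8
32 16.97 [ 2.09  1.91 -3.01] [ 0.518 -0.494  0.037] [0.5913 0.1245 0.1757] -178.7
40 17.26 [ 2.24  1.54 -3.19] [ 0.449 -0.569  0.008] [0.5913 0.1245 0.1757] 173.3
48 17.55 [ 1.72  1.58 -4.04] [ 0.455 -0.58   0.011] [0.5913 0.1245 0.1758] 165.3
```

View pics/v3.png

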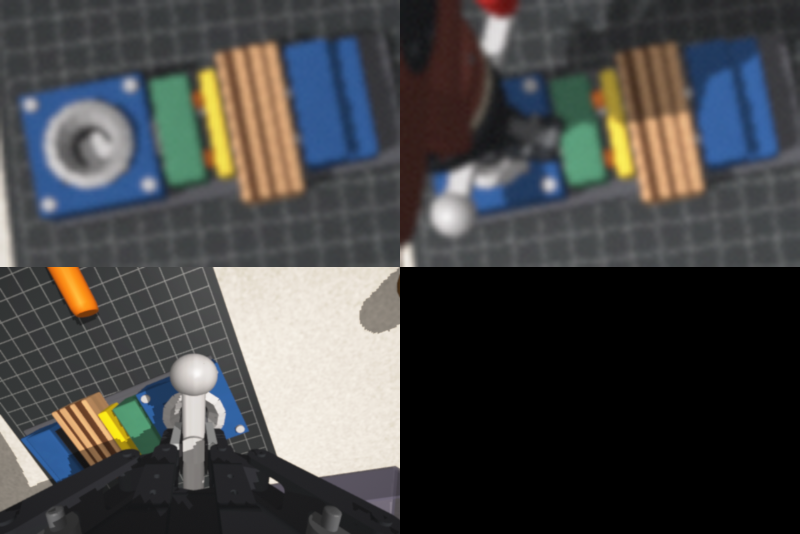

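The jaw hasn't moved yet: the green-to-yellow gap is unchanged from the start. The crank's ball is at (452,213) in the right panel, turned 48° in free play. The descent stopped early, so I centre it and seat it home first.

```bash
python3 - <<'E'
from h import *
M=np.array([.5913,.1245])
def s(m):
    o=robot.observe(); print(m,round(o["time"],2),o["ft_force"].round(2),o["torque"].round(3),o["tool_pos"].round(4),o["tcp_rot"].round(1)[2]); return o
b=np.array([.1,.2])
for i in range(3):
    F=robot.observe()["ft_force"]; M=M+np.clip(.0003*(F[:2]-b),-.0005,.0005)
    robot.line_to([*M,.1757],vel=.02); s(M.round(4))
for i in range(5):
    g=robot.line_to([*M,.1636],vel=.02,guard=8); o=s(g)
    if o["tool_pos"][2]<.166: break
    F=o["ft_force"]; M=M+np.clip(.0003*(F[:2]-b),-.0005,.0005)
    robot.line_to([*M,o["tool_pos"][2]+.0005],vel=.02)
E
```

```text
[0.5918 0.1247] 17.9 [ 1.11  1.41 -4.57] [ 0.285 -0.312  0.004] [0.5917 0.1247 0.1757] 165.0
[0.5921 0.1251] 18.15 [ 0.13 -0.41 -2.27] [ 0.086 -0.021  0.038] [0.592  0.125  0.1756] 164.9
[0.5921 0.1249] 18.4 [-0.21  0.17 -3.02] [ 0.098 -0.011  0.048] [0.592  0.1249 0.1757] 164.9
True 18.98 [-0.51 -0.27  6.53] [0.068 0.146 0.05 ] [0.5922 0.1249 0.1642] 164.9
```

Home (TCP 0.1642, foot 52 mm below the mouth). Next: turn 40° clockwise, release, and look at the jaw from the earlier viewing pose.

```bash
cat > look.py <<'E'
from h import *
def s(m):
    o=robot.observe(); print(m,round(o["time"],2),o["ft_force"].round(2),o["torque"].round(3),o["tool_pos"].round(4),o["tcp_rot"].round(1)[2],"q6",o["q"][5].round(0)); return o
def look(name):
    p=robot.observe()["tool_pos"]
    robot.set_gripper(.085); robot.line_to([p[0],p[1],.26],vel=.2)
    robot.move_pose([.55,.12,.36],[180,0,189]); robot.pause(.2)
    c=robot.get_calibration("wrist"); im=robot.grab_frame("wrist"); cv2.imwrite(f"pics/{name}.png",im); np.save(f"c_{name}.npy",c,allow_pickle=True)
def rect(name,z=.056):
    # clamp-frame view from straight above at height z: 4 px/mm
    c=np.load(f"c_{name}.npy",allow_pickle=True).item(); im=cv2.imread(f"pics/{name}.png")
    M=np.array([.5918,.1249]); a=np.radians(9.2); ex=np.array([np.cos(a),np.sin(a)]); ey=np.array([-np.sin(a),np.cos(a)])
    # output col: u=-y 20..170 mm ; row: x -60..60
    cor=[(0,-.05),(0.15,-.05),(.15,.05),(0,.05)]
    src=np.float32([proj(c,[*(M+x*ex-u*ey),z]) for u,x in cor]); dst=np.float32([(u*4000,(x+.05)*4000) for u,x in cor])
    return cv2.warpPerspective(im,cv2.getPerspectiveTransform(src,dst),(600,400),flags=cv2.INTER_CUBIC)
E
python3 - <<'E'
from look import *
M=np.array([.5921,.1249]); y0=164.9
robot.line_to([*M,.1645],vel=.02)
for d in range(8,41,8):
    robot.line_to([*M,.1645],vel=.03,rotation=[180,0,y0-d]); s(d)
look("w4"); s("viewed")
cv2.imwrite("pics/r4.png",np.vstack([rect("clamp")[50:350],rect("w4")[50:350]]))
E
```

```text
8 19.52 [ 0.27 -0.48 -1.74] [ 0.02  -0.16   0.034] [0.592  0.1249 0.1642] 157.1 q6 22.0
16 19.82 [ 0.06  0.29 -2.84] [ 0.009 -0.154 -0.054] [0.592  0.1249 0.1643] 149.2 q6 30.0
24 20.11 [-0.1   0.03 -3.  ] [-0.002 -0.12  -0.015] [0.592  0.1249 0.1643] 141.2 q6 38.0
32 20.4 [ 0.3  -0.99 -3.86] [-0.116 -0.129 -0.05 ] [0.592  0.1249 0.1644] 133.3 q6 46.0
40 20.69 [-0.24 -0.56 -2.48] [-0.147 -0.098 -0.01 ] [0.592  0.1249 0.1644] 125.3 q6 54.0
viewed 23.31 [-0.33  0.15  0.14] [ 0.052  0.011 -0.008] [0.55   0.12   0.3594] -171.0 q6 -10.0[ WARN:0@7.256] global loadsave.cpp:275 findDecoder imread_('pics/clamp.png'): can't open/read file: check file path/integrity
Traceback (most recent call last):
  File "look.py", line 16, in rect
    return cv2.warpPerspective(im,cv2.getPerspectiveTransform(src,dst),(600,400),flags=cv2.INTER_CUBIC)
           ~~~~~~~~~~~~~~~~~~~^^^^^^^^^^^^^^^^^^^^^^^^^^^^^^^^^^^^^^^^^^^^^^^^^^^^^^^^^^^^^^^^^^^^^^^^^
cv2.error: OpenCV(4.12.0) /io/opencv/modules/imgproc/src/imgwarp.cpp:3285: error: (-215:Assertion failed) _src.total() > 0 in function 'warpPerspective'
```

```bash
cp pics/w_clamp.png pics/clamp.png; python3 - <<'E'
from look import *
cv2.imwrite("pics/r4.png",np.vstack([rect("clamp")[50:350],rect("w4")[50:350]]))
E
```

```text
(no output)
```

View pics/r4.png

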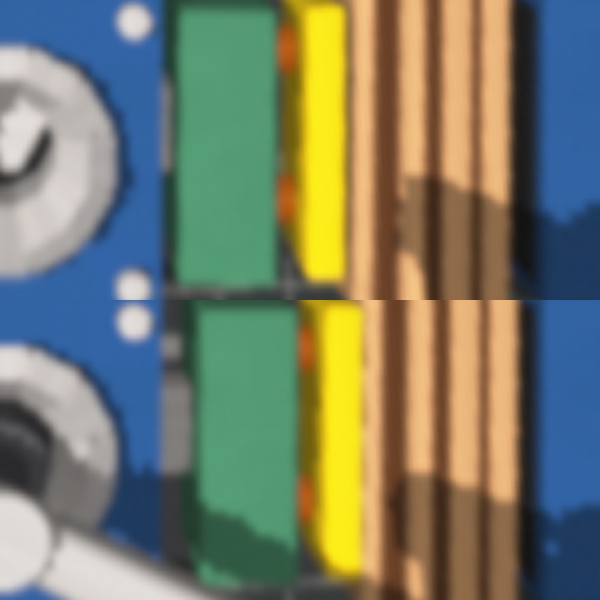

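Green's right edge moved from column 278 to 299 (5.2 mm). The block has been pushed about 2 mm and still has roughly 5 mm to go to the fixed jaw. Remaining to half-way ≈6.8 mm ≈ 32°, so I turn 28° and re-measure.

```bash
python3 - <<'E'
from look import *
M=np.array([.592,.1249]); y0=125.3
robot.move_pose([*M,.26],[180,0,y0]); robot.line_to([*M,.1645],vel=.12,guard=8); robot.set_gripper(0); o=s("grip"); print(o["gripper_width"])
for d in (8,16,22,28):
    robot.line_to([*M,.1645],vel=.03,rotation=[180,0,y0-d]); s(d)
look("w5"); s("viewed")
cv2.imwrite("pics/r5.png",np.vstack([rect("w4")[50:350],rect("w5")[50:350]]))
E
```

```text
grip 25.95 [-1.14 -1.05  2.96] [-0.078  0.231 -0.02 ] [0.5921 0.1249 0.1648] 125.3 q6 54.0
0.013111318929611
8 26.24 [-0.92 -0.45  4.02] [-0.081  0.242  0.013] [0.5921 0.1249 0.1647] 117.5 q6 62.0
16 26.53 [-1.33 -0.95  4.09] [-0.155  0.267 -0.035] [0.5921 0.1249 0.1647] 109.6 q6 70.0
22 26.79 [-0.17 -0.07  5.12] [-0.178  0.275 -0.011] [0.5921 0.1249 0.1647] 103.6 q6 76.0
28 27.05 [-1.59 -0.57  5.18] [-0.135  0.315 -0.035] [0.5921 0.1249 0.1647] 97.6 q6 82.0
viewed 30.05 [0.17 0.25 0.19] [ 0.023 -0.011 -0.01 ] [0.55   0.12   0.3597] -171.0 q6 -10.0
```

View pics/r5.png

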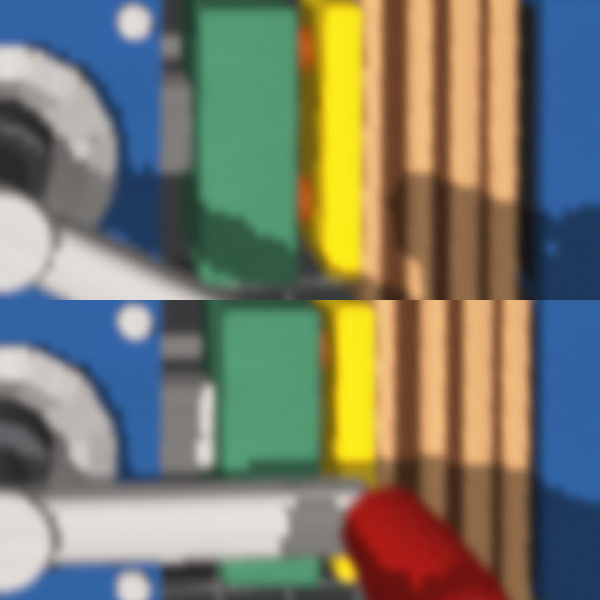

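The pad is now in about 2.5–3 mm: green edge at 322 (11.0 mm in all), gap down from about 24 to 13 px. The block is against the fixed jaw. 6° more gives about 4 mm.

```bash
python3 - <<'E'
from look import *
M=np.array([.592,.1249]); y0=97.6
robot.move_pose([*M,.26],[180,0,y0]); robot.line_to([*M,.1645],vel=.12,guard=8); robot.set_gripper(0); s("grip")
for d in (3,6):
    robot.line_to([*M,.1645],vel=.03,rotation=[180,0,y0-d]); s(d)
look("w6"); s("viewed")
cv2.imwrite("pics/r6.png",np.vstack([rect("clamp")[50:170],rect("w4")[50:170],rect("w5")[50:170],rect("w6")[50:290]]))
def e(n,row):
    p=cv2.cvtColor(rect(n)[60:150],cv2.COLOR_BGR2HSV)
    g=cv2.inRange(p,(65,80,90),(88,255,255)); y=cv2.inRange(p,(25,150,190),(33,255,255))
    f=lambda m:[np.median([np.nonzero(r)[0][i] for r in m if r.any()]) for i in(0,-1)]
    print(n,"green",f(g),"yellow",f(y))
for n in("clamp","w4","w5","w6"): e(n,0)
E
```

```text
grip 33.08 [-1.22 -0.03  2.39] [-0.043  0.283  0.034] [0.592  0.1249 0.1648] 97.6 q6 82.0
3 33.33 [-0.92  0.3   3.41] [-0.041  0.269 -0.014] [0.5921 0.1249 0.1647] 94.7 q6 85.0
6 33.58 [-0.96 -0.21  4.16] [-0.029  0.31   0.041] [0.5921 0.1249 0.1648] 91.7 q6 88.0
viewed 36.65 [-0.23  0.43 -1.08] [-0.041 -0.001  0.037] [0.55   0.12   0.3598] -171.0 q6 -10.0
clamp green [np.float64(176.0), np.float64(274.0)] yellow [np.float64(304.0), np.float64(342.0)]
w4 green [np.float64(195.0), np.float64(294.0)] yellow [np.float64(322.0), np.float64(360.0)]
w5 green [np.float64(213.0), np.float64(316.5)] yellow [np.float64(336.0), np.float64(373.0)]
w6 green [np.float64(216.0), np.float64(322.0)] yellow [np.float64(336.0), np.float64(373.0)]
```

View pics/r6.png

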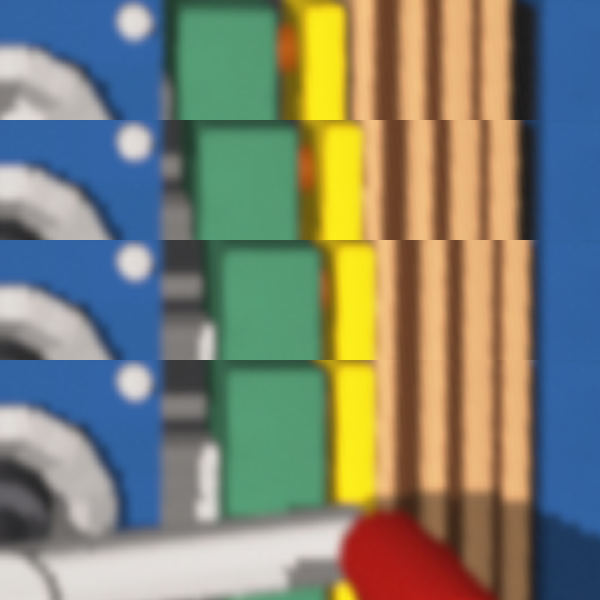

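The gap went from 30 (free) to 14 px: the jaw has closed 12.0 mm and the pad is in about 4 mm. The crank is home and the hand is clear, so I hand in.

```bash
python3 -c "
from plant import robot
print(robot.job_done(), robot.observe()['time'])"
```

```text
the job is handed in; nothing more can be done
the job is handed in; nothing more can be done
```

I handed the job in at about 37 s: the crank is fully home in the drive (foot about 52 mm below the mouth), the block is gripped with the yellow pad pushed in about 4 mm (measured from the wrist camera), and the arm never went near the awl, jar or bone folder; no verdict came back.

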